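# Read both code strips of a vial rack

### The job

Get both code strips of the green vial rack read at the label reader: stand the rack with its yellow strip flat and centred against the white reader bar, under the lamp, and keep it still there for a second; then draw it back, give it a quarter turn and leave it standing, released, with its purple strip flat and centred against the bar. Keep the rack upright throughout and leave the other things on the bench where they are.

Things in the scene. Friction and masses are not known exactly. Their poses are not given: they have to be found in the camera images.
- rack: loose green square vial rack, 0.4 kg, 96 x 96 mm, walls 40 mm high; eight green-capped vials (tops 67 mm up) around a black square grip post in the middle, 20 x 20 mm, top 118 mm up, sides parallel to the rack's. Origin: centre of underside, z up. The +x side wears the yellow code strip, the +y side the purple one; each colour also wraps over the top edge of its wall
- rack_post (a point): point on the axis of the grip post, 98 mm above the rack's underside; a good place to grip the post above the caps
- rack_yellow (a point): centre of the outer face of the yellow-strip side, 48 mm from the post axis, 20 mm above the underside
- rack_purple (a point): centre of the outer face of the purple-strip side, 48 mm from the post axis, 20 mm above the underside
- reader: fixed label reader: white bar 130 mm wide, 50 mm high, black window in its front face; behind it a grey housing 210 mm wide, 52 mm high; two uprights (90 mm to either side) carry a lamp bar above where the rack stands. Origin: at table height, middle of the bar's front face. x points level from the front face into the bar (front looks to -x), y along the bar, z up
- reader_lamp (a point): middle of the lower front edge of the lamp bar, 65 mm in front of the bar's face, 225 mm above the table. The lamp bar is 200 mm wide along y, 35 mm deep (30 to 65 mm in front of the face), 24 mm high. A rack pressed to the bar has its post 48 mm in front of the face, right under the lamp: a gripper must come in from the front tilted about 35 degrees
- orange_rack: bystander, loose: orange rack 70 x 70 mm, 35 mm high, four vials with red caps, no post (tops 67 mm up). Origin: centre of the underside
- sample_bottle: bystander, loose: clear bottle, 64 mm across, 150 mm high. Origin: centre of the underside
- amber_jar: bystander, loose: amber jar, 60 mm across, 90 mm high. Origin: centre of the underside
- glove_box: bystander, loose: yellow-green glove box 110 x 230 x 70 mm. Origin: centre of the underside
- beaker: bystander, loose: glass beaker 70 mm across, 85 mm high. Origin: centre of the underside
- marker: bystander, loose: white marker pen with purple cap lying down, 135 mm long, 15 mm thick. Origin: under its middle; x along the pen

How it is judged:
On the way, in this order (a step that is already met when the one before it is completed fails the run):
1. the rack stands still with its yellow strip flat and centred against the reader bar, for half a second (x of rack_yellow in the frame of reader between -0.004 and 0.004 m and y of rack_yellow in the frame of reader between -0.012 and 0.012 m and angle between the x axis of rack and the x axis of reader, either way round below 0.07 rad and angle between rack's own z axis and vertical below 0.07 rad and height (world z) of rack below 0.008 m and linear speed of rack below 0.02 m/s), for 0.5 s.
2. the rack has been drawn back clear of the bar (its post more than 60 mm from the bar's face) (x of rack_post in the frame of reader below -0.06 m), for 0.1 s.
At the end, for the whole second after the job is handed in: the rack stands upright on the table (within 4 degrees, underside within 8 mm of it), released and at rest, its purple side flat against the reader bar: face centre within 4 mm of the bar's face and 12 mm of the bar's middle, square to it within 4 degrees (x of rack_purple in the frame of reader between -0.004 and 0.004 m and y of rack_purple in the frame of reader between -0.012 and 0.012 m and angle between the y axis of rack and the x axis of reader, either way round below 0.07 rad and angle between rack's own z axis and vertical below 0.07 rad and height (world z) of rack below 0.008 m and linear speed of rack below 0.01 m/s and contact force between rack and the fingers below 0.05 N); the robot touches nothing.
It fails at once if the rack is tipped by more than 20 degrees (angle between rack's own z axis and vertical above 0.35 rad).
It fails at once if one of the other loose things on the bench is moved by more than 25 mm (distance of any of orange_rack, sample_bottle, amber_jar, glove_box, beaker, marker from where it was at the start of the episode above 0.025 m).
It also fails if it takes over 72 s, if anything falls off the work surface, if the arm or the gripper's body presses on something with over 40 N, if the wrist force passes 120 N, or if a joint passes its speed limit or range.

### The arm

A 6-joint arm with a two-finger parallel gripper is mounted at the origin on the work surface. World frame = base frame: x ahead of the robot, y to its left, z up, the work surface at z = 0. Lengths are in m, angles in rad, forces in N, time in s.
With the tool pointing down it reaches from about 0.25 to 0.775 m from the base axis. Payload 4 kg.
Tool frame: the origin (TCP) lies at the very end of the fingers, on their centre line; the grasp point (between the pads) lies 19 mm behind it; z points along the fingers, y is the direction in which the jaws open and shut (so a half turn about z gives the same grasp; the last joint's range is limited). The gripper opens to 94 mm and grips with 3 to 60 N. Pads are 16 mm wide; open, the fingers measure 119 mm over their backs; the gripper's body (75 mm by 177 mm) begins 78 mm behind the grasp point.
Start: joints at [1.146, 0.087, 1.371, -0, 1.684, -0.103], TCP at [0.174, 0.522, 0.206] pointing down, gripper open.
Joint ranges: [-3.1, 3.1], [-0.76, 2.03], [0.27, 2.55], [-1.08, 4.22], [0.17, 2.65], [-2.57, 2.57]. Speed limits (rad/s): [2.79, 2.79, 3.14, 3.14, 3.14, 3.14].

### API

Orientations are given as [roll, pitch, yaw] about the fixed x, y, z axes, in that order (R = Rz(yaw) Ry(pitch) Rx(roll)).
In Python, from bench import robot, snapshot, calibration gives the robot as it stands. The module is installed in compiled form; this text tells all that it offers.
- The arm moves only by the tool servo_tool, never from a script. Its argument "series" is text: rows parted by semicolons, each of 5 numbers parted by spaces: the closure, from -1 (fully open) to 1 (shut), then the shift along the tool's x, y, z in cm, then the turn about the tool's z in rad. A call has 1 to 20 rows; each row is the pose to reach, as a shift and turn from the pose commanded when the call began, along the tool's axes at that moment; what a row does not reach only later rows make up. A row lasts 1/12 s, in which the tool goes at most 41.7 mm and 7.16 degrees, less where a joint would pass 70% of its speed; a pose out of reach is approached as far as the arm can. A call with a gripper value outside its range is refused whole. The fingers move at their own pace and stop on an object; the grip force is fixed at half the most. Time passes only in rows, so rows that repeat a pose let the fingers close. It gives the time, the measured TCP pose, the force and the opening at its end, in the units of the state.
- robot.get_obs(): the state, without advancing time (a new reading comes with each control period).
- snapshot(name): name is "side" or "top"; returns (picture, depth): 384x512x3 uint8, red, green, blue; 384x512 float32, m along the optical axis (not along the pixel's ray), 0 where there is no reading.
- calibration(name): a dict with "fx", "fy", "cx", "cy" (pixels), "rvec" (rotation vector, rad) and "tvec" (3), from world to camera coordinates, as OpenCV has them. Camera axes: x right, y down, z forward; pixel columns grow to the right and rows downward; lengths in m; the calibration is good to about 2 mm. A picture is of the moment at which its call begins. calibration takes no time and is no camera call.
- robot.close_job(): hands the job in, once; it reports no verdict.
The state is a dict: "time": time; "joint_positions": joint angles; "qvel": joint speeds; "joint_torque": joint torques, N m; "tool_pos": TCP position; "ee_rot": TCP orientation; "wrist_force": force on the tool from outside, world axes, zero at the start; "wrist_torque": the same for the moment, N m; "width": finger opening in m.
Only numpy, scipy, OpenCV 4.12 (cv2) and the standard library are available. Lean on these libraries where they do the work, as an engineer would, in place of code of your own. Each camera call takes 0.05 s, during which the arm holds its last target. There are 200 camera calls.

## Working session

There is one attempt and no reset: what is moved stays moved. The work goes in short steps, Python scripts to look and compute and a tool call to move; the robot and the scene stay as the last step left them, time stands still between calls to the robot, and variables do not carry over. Pictures are saved under pics/ and viewed, about 8 in all and at most 12, crops included, and the job is handed in when it is done.

Besides the shell and the picture viewer there is one more tool, called after "Emit:" as a command line: name --argument value ..., lists and objects as JSON in quotes. servo_tool: Moves the arm, as the interface text tells. Its arguments: {"type":"object","properties":{"series":{"type":"string"}},"required":["series"]}

```bash
mkdir -p pics
cat > h.py <<'E'
import numpy as np, cv2
from bench import robot, snapshot, calibration
def shot(n,f):
    p,d=snapshot(n); cv2.imwrite(f'pics/{f}.png',p[:,:,::-1]); np.save(f'pics/{f}.npy',d); return p,d
def cloud(n,d):
    c=calibration(n); R,_=cv2.Rodrigues(np.array(c['rvec'],float)); t=np.array(c['tvec'],float).ravel()
    v,u=np.mgrid[:d.shape[0],:d.shape[1]]
    P=np.dstack([(u-c['cx'])/c['fx']*d,(v-c['cy'])/c['fy']*d,d])
    return (P-t)@R
def onplane(n,u,v,z):
    c=calibration(n); R,_=cv2.Rodrigues(np.array(c['rvec'],float)); t=np.array(c['tvec'],float).ravel()
    o=-R.T@t; r=R.T@np.array([(u-c['cx'])/c['fx'],(v-c['cy'])/c['fy'],1]); return o+r*(z-o[2])/r[2]
def proj(n,X):
    c=calibration(n); K=np.array([[c['fx'],0,c['cx']],[0,c['fy'],c['cy']],[0,0,1]])
    return cv2.projectPoints(np.array(X,float).reshape(-1,3),np.array(c['rvec'],float),np.array(c['tvec'],float),K,None)[0][:,0]
E
python3 - <<'E'
from h import *
import numpy as np
ims=[shot('top','t0')[0],shot('side','s0')[0]]
for n in ('top','side'):
    c=calibration(n);R,_=cv2.Rodrigues(np.array(c['rvec'],float));print(n,c['fx'],-R.T@np.array(c['tvec']).ravel(),R[2])
for i,n in zip(ims,('t0b','s0b')): cv2.imwrite(f'pics/{n}.png',cv2.resize(i[:,:,::-1],(800,600)))
o=robot.get_obs();print({k:np.round(v,3) for k,v in o.items()})
E
```

```text
top 364.16390760880176 [0.38017356 0.01476879 1.28390182] [ 0.12455749  0.01752771 -0.99205756]
side 497.68875867244424 [0.04945781 1.31302387 0.93504239] [ 0.31223685 -0.80651498 -0.50203758]
{'time': np.float64(0.1), 'joint_positions': array([ 1.146,  0.088,  1.372, -0.   ,  1.684, -0.103]), 'qvel': array([ 0.   , -0.001, -0.003,  0.   , -0.   ,  0.   ]), 'joint_torque': array([ 2.0000e-03, -3.4125e+01, -3.0330e+01,  7.2000e-02,  3.0000e-02,
       -0.0000e+00]), 'tool_pos': array([0.174, 0.521, 0.204]), 'ee_rot': array([-3.14, -0.  ,  2.82]), 'wrist_force': array([-0.27 , -0.545,  0.9  ]), 'wrist_torque': array([-0.006,  0.006, -0.033]), 'width': np.float64(0.094)}
```

View pics/t0b.png

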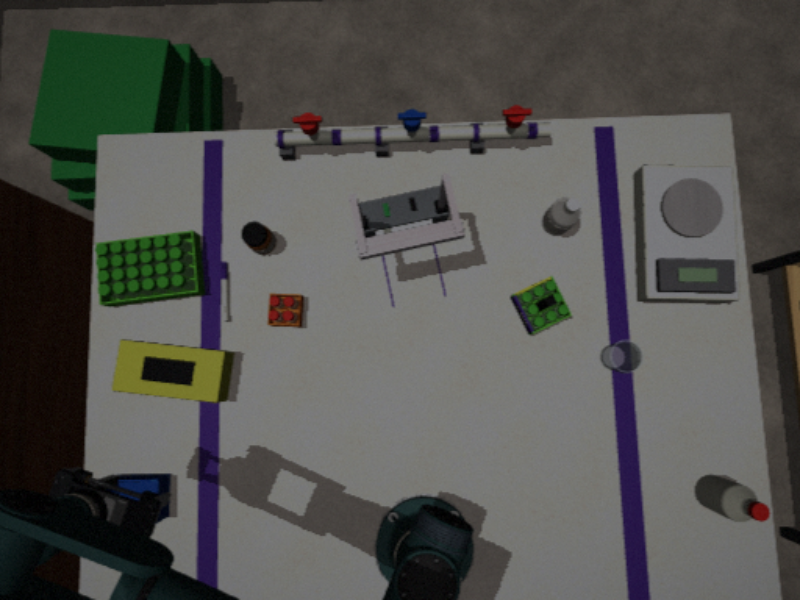

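View pics/s0b.png

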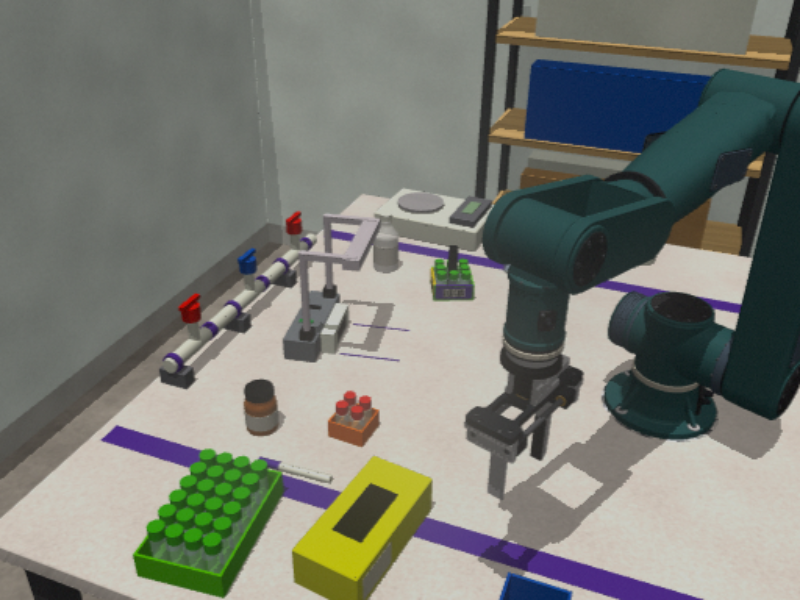

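Top view: rack at about (542,305), with purple on its left side and yellow on its upper side. The reader bar is at about (412,240) facing the robot, the bottle is right of it, and the beaker is at (622,355). The moves keep the tool vertical, so I need the tool's profile against the lamp and accurate poses.

Run:
```python
from h import *
p=cv2.imread('pics/t0.png'); s=cv2.imread('pics/s0.png')
a=cv2.resize(p[105:225,215:375],(800,600),interpolation=cv2.INTER_CUBIC)
cv2.imwrite('pics/t0c.png',np.clip(a.astype(float)*1.5,0,255).astype(np.uint8))
d=np.load('pics/s0.npy');P=cloud('side',d)
o=robot.get_obs(); T=o['tool_pos']; yw=o['ee_rot'][2]
from scipy.spatial.transform import Rotation as Ro
R=Ro.from_euler('xyz',o['ee_rot']).as_matrix()
Q=(P-T)@R; Q=Q[(d>0)]
for z0 in range(-10,300,15):
    m=(-Q[:,2]*1000>=z0)&(-Q[:,2]*1000<z0+15)&(np.hypot(Q[:,0],Q[:,1])<.13)
    if m.sum()>3: print(z0,m.sum(),'x',np.round(np.percentile(Q[m,0]*1000,[2,98])),'y',np.round(np.percentile(Q[m,1]*1000,[2,98])))
print(R)
```

```text
-10 19 x [-8. 10.] y [-53.  52.]
5 105 x [-9. 10.] y [-55.  61.]
20 111 x [-9. 10.] y [-57.  62.]
35 119 x [-9. 10.] y [-55.  62.]
50 104 x [-8. 10.] y [-54.  62.]
65 77 x [-9. 10.] y [-55.  63.]
80 20 x [-4.  9.] y [-50. -45.]
95 253 x [-30.  34.] y [-75.  83.]
110 457 x [-28.  34.] y [-73.  88.]
125 850 x [-30.  34.] y [-82.  90.]
140 428 x [-27.  32.] y [-73.  89.]
155 158 x [-18.  24.] y [-6. 19.]
170 69 x [15. 35.] y [-35.  19.]
185 358 x [-31.  37.] y [-35.  39.]
200 159 x [-20.  35.] y [ 0. 36.]
215 268 x [-25.  36.] y [-6. 38.]
230 312 x [-28.  36.] y [-7. 39.]
245 251 x [-26.  35.] y [-4. 37.]
260 278 x [-23.  36.] y [-4. 37.]
275 297 x [-23.  35.] y [-3. 37.]
290 277 x [-24.  67.] y [-105.   38.]
[[-9.48668674e-01  3.16270672e-01 -7.79888458e-04]
 [ 3.16271580e-01  9.48667065e-01 -1.75696734e-03]
 [ 1.84177252e-04 -1.91343644e-03 -9.99998152e-01]]
```

View pics/t0c.png

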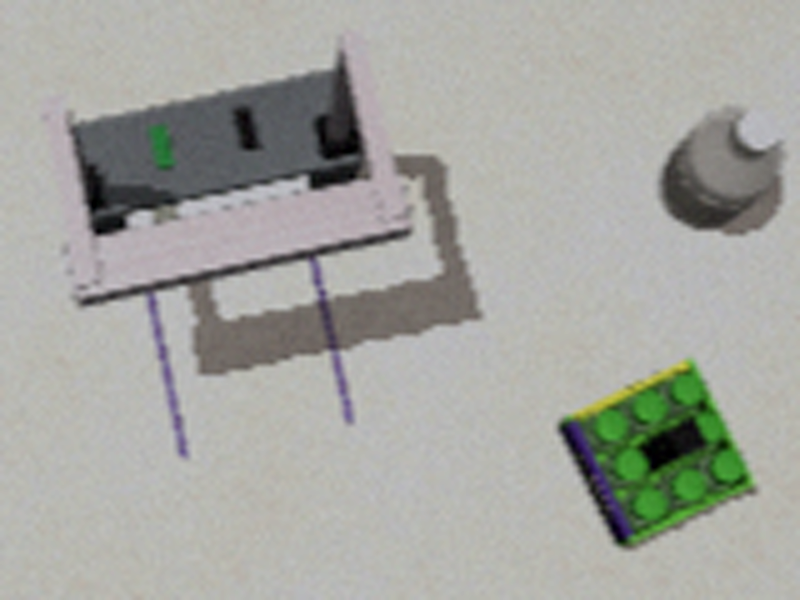

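Run:
```python
from h import *
f=lambda u,v,z:onplane('top',u/5+215-.4,v/5+105-.4,z)
c=np.array([f(*q,.04) for q in [(565,420),(690,360),(755,488),(628,545)]])[:,:2]
print('rack',c,c.mean(0)); 
for i in range(4): e=c[(i+1)%4]-c[i];print(np.linalg.norm(e),np.degrees(np.arctan2(e[1],e[0])))
L=[f(80,300,.225),f(410,236,.225),f(150,290,0),f(183,457,0),f(313,258,0),f(350,420,0)]
print(np.round(L,4))
for n in('top','side'):
    d=np.load(f"pics/{n[0]}0.npy");P=cloud(n,d)[d>0]
    for lo,hi in((.1,.12),(.228,.27),(.045,.056)):
        m=(P[:,2]>lo)&(P[:,2]<hi)&(P[:,0]>.4)&(P[:,0]<.75)&(abs(P[:,1])<.45)
        if lo==.1: 
            m&=(P[:,1]<-.1); print('post?',n,m.sum(),P[m].mean(0) if m.any() else 0)
        elif m.sum()>10:
            r=cv2.minAreaRect(P[m][:,:2].astype(np.float32)[abs(P[m][:,1]+0.0)<.2]);print(n,lo,m.sum(),r)
    # front face of bar
    m=(P[:,2]>.01)&(P[:,2]<.045)&(P[:,0]>.5)&(P[:,0]<.7)&(abs(P[:,1])<.12)
    q=P[m]; print(n,m.sum()); 
    if m.sum()>20:
        for k in range(-12,12,2):
            w=q[(q[:,1]*100>=k)&(q[:,1]*100<k+2)]
            if len(w)>3: print(k,len(w),np.percentile(w[:,0],[5,20,50]))
```

```text
rack [[ 0.53241733 -0.20883739]
 [ 0.57135221 -0.29660511]
 [ 0.48181562 -0.3352773 ]
 [ 0.4455567  -0.24699804]] [ 0.50778546 -0.27192946]
0.09601613031644009 -66.07731427207158
0.09753122385633473 -156.63976261313417
0.09543550428911189 112.32941329326148
0.09487361924734468 23.717423261062102
[[ 0.5901  0.1066  0.225 ]
 [ 0.6224 -0.0899  0.225 ]
 [ 0.6404  0.0757  0.    ]
 [ 0.5191  0.0552  0.    ]
 [ 0.66   -0.042   0.    ]
 [ 0.542  -0.0641  0.    ]]
post? top 164 [ 0.65382014 -0.30627685  0.11043553]
top 0.228 1206 ((0.6630544066429138, 0.018287360668182373), (0.12284454703330994, 0.19947145879268646), 10.538298606872559)
top 0.045 941 ((0.7127519249916077, 0.022764883935451508), (0.07435855269432068, 0.1976516991853714), 0.0902218297123909)
top 18
post? side 103 [ 0.63213205 -0.29405953  0.10969965]
side 0.228 781 ((0.6638336777687073, 0.02167309820652008), (0.1248975396156311, 0.20680758357048035), 10.443894386291504)
side 0.045 891 ((0.7036319971084595, 0.03544851392507553), (0.09309615194797516, 0.21741190552711487), 1.1326158046722412)
side 190
-4 11 [0.67631627 0.67675124 0.67783531]
-2 14 [0.67259438 0.67364715 0.67443679]
0 16 [0.66758622 0.66793577 0.66944106]
2 15 [0.66365495 0.6660727  0.66657544]
4 16 [0.66038257 0.66071919 0.66308012]
6 16 [0.65733714 0.65773751 0.65857434]
8 85 [0.65744222 0.66254938 0.67205635]
10 17 [0.6802156  0.68150807 0.68202835]
```

```bash
cat > g.py <<'E'
# usage: g.py [w|r] x y z(mm) yaw(deg): row numbers from commanded pose; r = reader frame (mm)
import sys,json,os,numpy as np
from h import robot
O=np.array([666.9,19.7]);A=np.radians(10.3)
C=np.array([[np.cos(A),-np.sin(A)],[np.sin(A),np.cos(A)]])
F='cmd.json'
c=json.load(open(F)) if os.path.exists(F) else [174,522,206,161.57]
def plan(fr,x,y,z,yaw):
    global c
    p=np.array([x,y]); 
    if fr=='r': p=O+C@p; yaw+=10.3
    d=np.array([p[0]-c[0],p[1]-c[1]]); a=np.radians(c[3])
    sx=np.round((d@[np.cos(a),np.sin(a)])/10,2); sy=np.round((d@[np.sin(a),-np.cos(a)])/10,2); sz=np.round((c[2]-z)/10,2)
    t=np.round(np.radians((c[3]-yaw+180)%360-180),3)
    print(fr,x,y,z,yaw,'-> rows',f'{sx} {sy} {sz} {t}','nmin',int(np.ceil(max(np.linalg.norm([sx,sy,sz])/4.17,abs(np.degrees(t))/7.16))))
    return [p[0],p[1],z,yaw]
if __name__=='__main__':
    o=robot.get_obs(); a=o['tool_pos']*1000
    print('t',round(float(o['time']),2),'meas',a.round(1),'rdr',(C.T@(a[:2]-O)).round(1),'rpy',np.degrees(o['ee_rot']).round(1),'w',round(float(o['width'])*1000,1),'F',o['wrist_force'].round(1),'cmd',np.round(c,1))
    arg=' '.join(sys.argv[1:])
    # several targets separated by '/', all relative to the same start; last one becomes the commanded pose
    n=None
    for s in arg.split('/'):
        q=s.split()
        if q: n=plan(q[0],*map(float,q[1:]))
    if n: json.dump(list(map(float,n)),open(F,'w'))
E
python3 - <<'E'
from g import *
from h import onplane,cloud,proj
k=.64
for n,u,v,z in [('orange',286,310,.05),('bottle',562,218,.075),('amber',258,237,.045),('beaker',622,355,.04),('marker',226,293,0)]:
    w=onplane('top',u*k,v*k,z)[:2]*1000; print(n,w.round(),'reader',(C.T@(w-O)).round())
print('rack in reader',(C.T@(np.array([508,-272])-O)).round())
E
python3 g.py w 508 -272 200 23.3
```

```text
orange [513. 287.] reader [-104.  290.]
bottle [ 692. -319.] reader [ -36. -338.]
amber [679. 350.] reader [ 71. 323.]
beaker [ 394. -439.] reader [-350. -402.]
marker [561. 436.] reader [-30. 428.]
rack in reader [-208. -259.]
t 0.1 meas [173.8 521.3 204.4] rdr [-395.5  581.7] rpy [-179.9   -0.   161.6] w 93.9 F [-0.3 -0.5  0.9] cmd [174.  522.  206.  161.6]
w 508.0 -272.0 200.0 23.3 -> rows -56.79 -64.77 0.6 2.413 nmin 21
```

Emit:
servo_tool --series "-1 -28 -32 0.3 1.2;-1 -28 -32 0.3 1.2;-1 -28 -32 0.3 1.2;-1 -28 -32 0.3 1.2;-1 -28 -32 0.3 1.2;-1 -28 -32 0.3 1.2;-1 -28 -32 0.3 1.2;-1 -28 -32 0.3 1.2;-1 -28 -32 0.3 1.2;-1 -28 -32 0.3 1.2;-1 -28 -32 0.3 1.2;-1 -28 -32 0.3 1.2;-1 -28 -32 0.3 1.2;-1 -28 -32 0.3 1.2;-1 -28 -32 0.3 1.2"

```text
time: 1.35
tool_pos: [0.3378, 0.1312, 0.2024]
ee_rot: [-3.141, -0.001, 1.623]
wrist_force: [0.1, -0.2, 0.4]
width: 0.0942
```

```bash
echo '[338.5,129.9,203,92.82]'>cmd.json; python3 g.py w 508 -272 200 23.3
```

```text
t 1.35 meas [337.8 131.2 202.4] rdr [-303.9  168.5] rpy [-180.   -0.   93.] w 94.2 F [ 0.1 -0.2  0.4] cmd [338.5 129.9 203.   92.8]
w 508.0 -272.0 200.0 23.3 -> rows -40.98 14.95 0.3 1.213 nmin 11
```

Emit:
servo_tool --series "-1 -40.98 14.95 0.3 1.213;-1 -40.98 14.95 0.3 1.213;-1 -40.98 14.95 0.3 1.213;-1 -40.98 14.95 0.3 1.213;-1 -40.98 14.95 0.3 1.213;-1 -40.98 14.95 0.3 1.213;-1 -40.98 14.95 0.3 1.213;-1 -40.98 14.95 0.3 1.213;-1 -40.98 14.95 0.3 1.213;-1 -40.98 14.95 0.3 1.213;-1 -40.98 14.95 0.3 1.213;-1 -40.98 14.95 0.3 1.213;-1 -40.98 14.95 0.3 1.213;-1 -40.98 14.95 0.3 1.213"

```text
time: 2.52
tool_pos: [0.5083, -0.2702, 0.1992]
ee_rot: [-3.14, 0.0, 0.41]
wrist_force: [0.4, 0.3, 0.8]
width: 0.0938
```

```bash
python3 g.py w 508 -272 79 23.3
```

```text
t 2.52 meas [ 508.3 -270.2  199.2] rdr [-207.9 -256.8] rpy [-179.9    0.    23.5] w 93.8 F [0.4 0.3 0.8] cmd [ 508.  -272.   200.    23.3]
w 508.0 -272.0 79.0 23.3 -> rows 0.0 0.0 12.1 0.0 nmin 3
```

Emit:
servo_tool --series "-1 0 0 6 0;-1 0 0 10 0;-1 0 0 12.1 0;-1 0 0 12.1 0;-1 0 0 12.1 0;1 0 0 12.1 0;1 0 0 12.1 0;1 0 0 12.1 0;1 0 0 12.1 0;1 0 0 12.1 0;1 0 0 12.1 0;1 0 0 12.1 0;1 0 0 12.1 0;1 0 0 12.1 0;1 0 0 12.1 0;1 0 0 12.1 0;1 0 0 12.1 0"

```text
time: 3.93
tool_pos: [0.5082, -0.2732, 0.0789]
ee_rot: [3.14, -0.0, 0.407]
wrist_force: [0.7, 1.8, -2.6]
width: 0.0199
```

```bash
python3 g.py w 508 -272 85 23.3 / r -200 -130 85 0 / r -118 0 85 0
```

```text
t 3.93 meas [ 508.2 -273.2   78.9] rdr [-208.5 -259.8] rpy [179.9  -0.   23.3] w 19.9 F [ 0.7  1.8 -2.6] cmd [ 508.  -272.    79.    23.3]
w 508.0 -272.0 85.0 23.3 -> rows 0.0 0.0 -0.6 0.0 nmin 1
r -200.0 -130.0 85.0 10.3 -> rows 3.72 -12.34 -0.6 0.227 nmin 4
r -118.0 0.0 85.0 10.3 -> rows 14.63 -23.16 -0.6 0.227 nmin 7
```

Emit:
servo_tool --series "1 0 0 -0.6 0;1 1.2 -4 -0.6 0.1;1 2.4 -8 -0.6 0.227;1 3.72 -12.3 -0.6 0.227;1 6.5 -15 -0.6 0.227;1 9.2 -17.8 -0.6 0.227;1 12 -20.5 -0.6 0.227;1 14 -22.5 -0.6 0.227;1 14.63 -23.16 -0.6 0.227;1 14.63 -23.16 -0.6 0.227;1 14.63 -23.16 -0.6 0.227;1 14.63 -23.16 -0.6 0.227;1 14.63 -23.16 -0.3 0.227;1 14.63 -23.16 0 0.227;1 14.63 -23.16 0 0.227;1 14.63 -23.16 0 0.227;1 14.63 -23.16 0 0.227"

```text
time: 5.35
tool_pos: [0.5504, -0.0026, 0.0785]
ee_rot: [3.141, 0.0, 0.179]
wrist_force: [-0.7, -0.7, -1.0]
width: 0.0197
```

```bash
sed -i 's/, 85.0,/, 79.0,/' cmd.json; cat cmd.json
python3 - <<'E'
from h import *
t,_=shot('top','t1'); s,_=shot('side','s1')
a=cv2.resize(t[100:220,190:350],(400,300),interpolation=cv2.INTER_CUBIC)
u,v=proj('side',[.555,0,.1])[0].astype(int); u=max(u,80);v=max(v,60)
b=cv2.resize(s[v-75:v+75,u-100:u+100],(400,300),interpolation=cv2.INTER_CUBIC)
print(u-100,v-75)
cv2.imwrite('pics/v1.png',np.hstack([a,b])[:,:,::-1]);
E
```

```text
[550.8015655238421, -1.3986613837292552, 79.0, 10.3]151 119
```

View pics/v1.png

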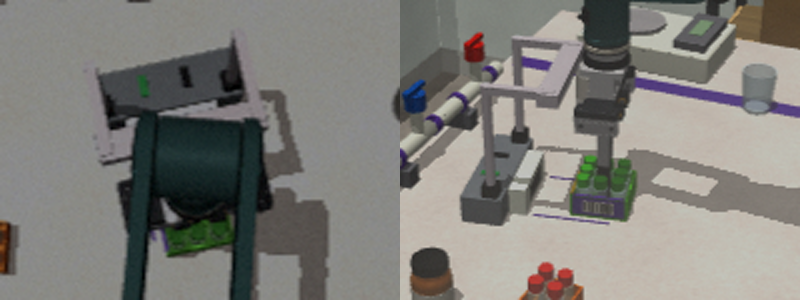

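```bash
python3 g.py r -118 0 145 0 / r -197 0 145 0 / r -197 0 18 0
```

```text
t 5.45 meas [550.5  -2.2  78.5] rdr [-118.5   -0.7] rpy [180.   -0.   10.3] w 20.0 F [ 0.7 -0.5 -2.1] cmd [550.8  -1.4  79.   10.3]
r -118.0 0.0 145.0 10.3 -> rows 0.0 0.0 -6.6 0.0 nmin 2
r -197.0 0.0 145.0 10.3 -> rows -7.9 -0.0 -6.6 0.0 nmin 3
r -197.0 0.0 18.0 10.3 -> rows -7.9 -0.0 6.1 0.0 nmin 3
```

Emit:
servo_tool --series "-0.28 0 0 0 0;-0.28 0 0 0 0;-0.28 0 0 0 0;-0.28 0 0 0 0;-0.28 0 0 0 0;-0.28 0 0 -3 0;-0.28 0 0 -6.6 0;-0.28 0 0 -6.6 0;-0.28 -4 0 -6.6 0;-0.28 -7.9 0 -6.6 0;-0.28 -7.9 0 -6.6 0;-0.28 -7.9 0 -6.6 0;-0.28 -7.9 0 -2.6 0;-0.28 -7.9 0 1.4 0;-0.28 -7.9 0 4.5 0;-0.28 -7.9 0 6.1 0;-0.28 -7.9 0 6.1 0;-0.28 -7.9 0 6.1 0"

```text
time: 6.95
tool_pos: [0.4736, -0.0157, 0.0173]
ee_rot: [-3.141, 0.0, 0.18]
wrist_force: [0.2, -0.4, -0.4]
width: 0.0604
```

```bash
python3 g.py r -160 0 18 0 / r -120 0 18 0 / r -108 0 18 0
```

```text
t 6.95 meas [473.6 -15.7  17.3] rdr [-196.5   -0.3] rpy [-180.     0.    10.3] w 60.4 F [ 0.2 -0.4 -0.4] cmd [473.1 -15.5  18.   10.3]
r -160.0 0.0 18.0 10.3 -> rows 3.7 -0.0 0.0 0.0 nmin 1
r -120.0 0.0 18.0 10.3 -> rows 7.7 0.0 0.0 0.0 nmin 2
r -108.0 0.0 18.0 10.3 -> rows 8.9 -0.0 0.0 0.0 nmin 3
```

Emit:
servo_tool --series "-0.28 1.5 0 0 0;-0.28 2.2 0 0 0;-0.28 2.8 0 0 0;-0.28 3.4 0 0 0;-0.28 4 0 0 0;-0.28 4.6 0 0 0;-0.28 5.2 0 0 0;-0.28 5.8 0 0 0;-0.28 6.3 0 0 0;-0.28 6.8 0 0 0;-0.28 7.2 0 0 0;-0.28 7.6 0 0 0;-0.28 8 0 0 0;-0.28 8.3 0 0 0;-0.28 8.5 0 0 0;-0.28 8.7 0 0 0;-0.28 8.9 0 0 0;-0.28 8.9 0 0 0;-0.28 8.9 0 0 0"

```text
time: 8.53
tool_pos: [0.5608, -0.0001, 0.0186]
ee_rot: [3.141, -0.001, 0.18]
wrist_force: [-3.8, -0.8, 3.3]
width: 0.0604
```

```bash
python3 g.py
cat > v.py <<'E'
import sys
from h import *
n=sys.argv[1]
s,d=shot('side','s'+n)
b=cv2.resize(s[125:235,175:322],(800,599),interpolation=cv2.INTER_CUBIC)
cv2.imwrite(f'pics/v{n}.png',np.clip(b[:,:,::-1]*1.4,0,255))
E
python3 v.py 2
```

```text
t 8.53 meas [ 5.608e+02 -1.000e-01  1.860e+01] rdr [-108.    -0.5] rpy [180.   -0.   10.3] w 60.4 F [-3.8 -0.8  3.3] cmd [5.606e+02 4.000e-01 1.800e+01 1.030e+01][ WARN:0@1.658] global loadsave.cpp:1063 imwrite_ Unsupported depth image for selected encoder is fallbacked to CV_8U.
```

View pics/v2.png

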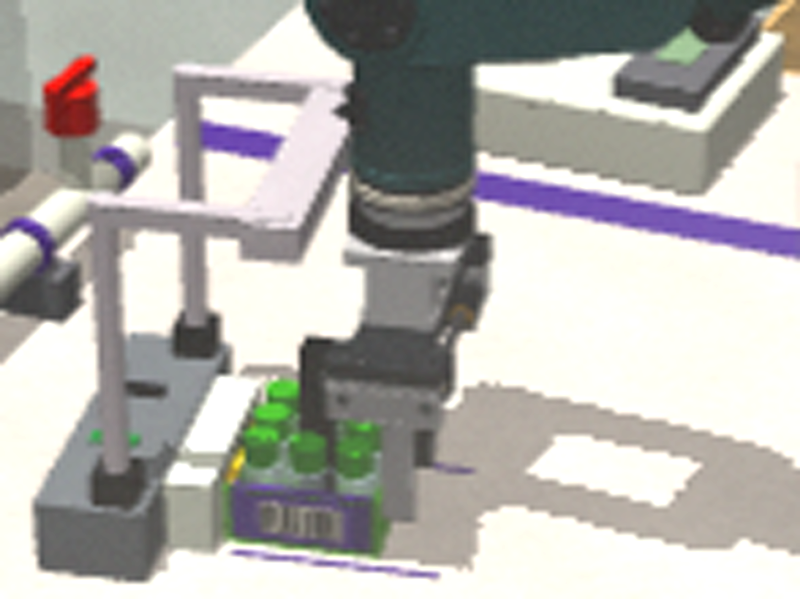

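The rack is a few mm from the bar, roughly square to it, and the wrist cylinder is close to the lamp. I'll do the last millimetres with one finger, jaws along the bar normal so the wrist stays back.

Emit:
servo_tool --series "-0.28 -3 0 0 0;-0.28 -7 0 0 0;-0.28 -11 0 0 0;-1 -13.2 0 0 0;-1 -13.2 0 0 -0.12;-1 -13.2 0 0 -0.24;-1 -13.2 0 0 -0.5;-1 -13.2 0 0 -1.571;-1 -13.2 0 0 -1.571;-1 -13.2 0 0 -1.571;-1 -13.2 0 0 -1.571;-1 -13.2 0 0 -1.571;-1 -13.2 0 0 -1.571;-1 -13.2 0 0 -1.571;-1 -13.2 0 0 -1.571;-1 -13.2 0 0 -1.571;-1 -13.2 0 0 -1.571;-1 -13.2 0 0 -1.571;-1 -13.2 0 0 -1.571"

```text
time: 10.17
tool_pos: [0.4314, -0.0235, 0.0178]
ee_rot: [3.139, 0.0, 1.749]
wrist_force: [-0.4, 0.6, 0.7]
width: 0.0942
```

```bash
python3 g.py r -240 0 18 90 >/dev/null; python3 g.py r -165 0 18 90/ r -155 0 18 90
```

```text
t 10.17 meas [431.4 -23.5  17.8] rdr [-239.4   -0.4] rpy [179.9   0.  100.2] w 94.2 F [-0.4  0.6  0.7] cmd [430.8 -23.2  18.  100.3]
r -165.0 0.0 18.0 100.3 -> rows 0.0 7.5 0.0 0.0 nmin 2
r -155.0 0.0 18.0 100.3 -> rows 0.0 8.5 0.0 0.0 nmin 3
```

Emit:
servo_tool --series "-1 0 4 0 0;-1 0 7.2 0 0;-1 0 7.5 0 0;-1 0 7.7 0 0;-1 0 7.9 0 0;-1 0 8 0 0;-1 0 8.1 0 0;-1 0 8.2 0 0;-1 0 8.3 0 0;-1 0 8.4 0 0;-1 0 8.5 0 0;-1 0 8.5 0 0;-1 0 8.5 0 0"

```text
time: 11.25
tool_pos: [0.513, -0.0086, 0.0177]
ee_rot: [-3.139, 0.0, 1.751]
wrist_force: [-4.4, -1.5, 4.9]
width: 0.0938
```

```bash
python3 g.py; python3 v.py 3 2>/dev/null
```

```text
t 11.25 meas [513.   -8.6  17.7] rdr [-156.5   -0.3] rpy [-179.9    0.   100.3] w 93.8 F [-4.4 -1.5  4.9] cmd [514.4  -8.   18.  100.3]
```

View pics/v3.png

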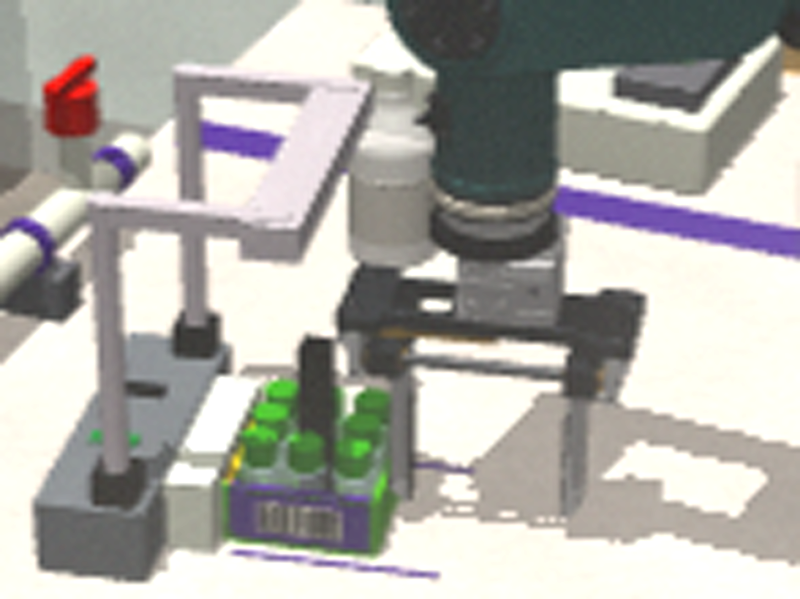

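Emit:
servo_tool --series "-1 0 0.1 0 0;-1 0 0.2 0 0;-1 0 0.3 0 0;-1 0 0.3 0 0;-1 0 0.3 0 0"

```text
time: 11.72
tool_pos: [0.5153, -0.0082, 0.0178]
ee_rot: [-3.138, 0.0, 1.751]
wrist_force: [-7.3, -1.7, 6.2]
width: 0.0942
```

Emit:
servo_tool --series "-1 0 0.1 0 0;-1 0 0.2 0 0;-1 0 0.2 0 0;-1 0 0.2 0 0"

```text
time: 12.05
tool_pos: [0.5153, -0.0082, 0.018]
ee_rot: [-3.133, -0.0, 1.751]
wrist_force: [-13.6, -2.1, 11.8]
width: 0.0938
```

Emit:
servo_tool --series "-1 0 0.2 0 0;-1 0 0.2 0 0;-1 0 0.2 0 0;-1 0 0.2 0 0;-1 0 0.2 0 0;-1 0 0.2 0 0;-1 0 0.2 0 0;-1 0 0.2 0 0"

```text
time: 12.72
tool_pos: [0.5153, -0.0082, 0.0182]
ee_rot: [-3.129, -0.0, 1.751]
wrist_force: [-18.8, -2.6, 16.6]
width: 0.0936
```

```bash
python3 g.py r -148 0 18 90; python3 v.py 4 2>/dev/null
python3 - <<'E'
from h import *
# expected pose vs. picture: fit rack front-left edge: green/purple side plane points
from g import O,C
d=np.load('pics/s4.npy');p=cv2.imread('pics/s4.png');P=cloud('side',d)*1000
hsv=cv2.cvtColor(p,cv2.COLOR_BGR2HSV)
Q=np.dstack([(P[...,:2]-O)@C,P[...,2]])
box=(Q[...,0]>-130)&(Q[...,0]<20)&(abs(Q[...,1])<80)&(Q[...,2]>5)&(Q[...,2]<60)&(d>0)
pu=box&(hsv[...,0]>115)&(hsv[...,0]<150)&(hsv[...,1]>90)
q=Q[pu];print('purple n',len(q),'x',np.percentile(q[:,0],[2,50,98]).round(1),'y',np.median(q[:,1]).round(1)); f=np.polyfit(q[:,0],q[:,1],1);print('angle deg',np.degrees(np.arctan(f[0])).round(2))
b=box&(hsv[...,1]<40)&(Q[...,2]<46)&(Q[...,2]>8)&(hsv[...,2]>100)
print('bar side pts y',np.median(Q[b],0))
po=(Q[...,2]>80)&(Q[...,2]<120)&(abs(Q[...,1])<40)&(Q[...,0]>-75)&(Q[...,0]<-20)&(d>0)
print('post',po.sum(),np.percentile(Q[po],[5,50,95],axis=0).round(1))
E
```

```text
t 12.72 meas [515.3  -8.2  18.2] rdr [-154.1   -0.3] rpy [-179.3   -0.   100.3] w 93.6 F [-18.8  -2.6  16.6] cmd [514.4  -8.   18.  100.3]
r -148.0 0.0 18.0 100.3 -> rows 0.0 0.7 0.0 0.0 nmin 1
purple n 12 x [-116.4  -31.7   -6.9] y 46.7
angle deg -4.83
bar side pts y [ 5.9283151  63.0667305  31.35682699]
post 83 [[-56.8  -2.1  81.3]
 [-48.2   9.2 102.7]
 [-37.9  17.8 117.9]]
```

View pics/v4.png

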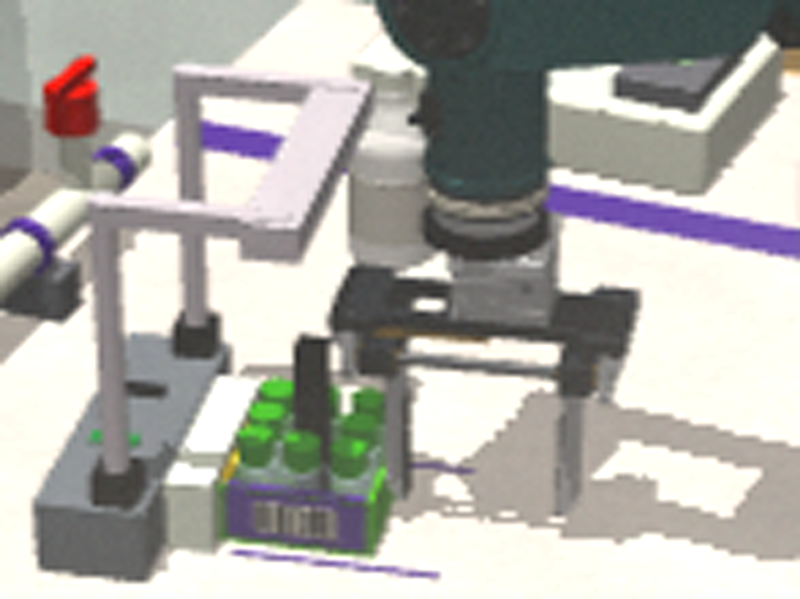

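Emit:
servo_tool --series "-1 0 -1 0 0;-1 0 -4 0 0;-1 0 -8 0 0;-1 0 -12 0 0;-1 0 -16 0 0;-1 0 -16 0 0;-1 0 -16 0 0"

```text
time: 13.35
tool_pos: [0.3621, -0.0356, 0.017]
ee_rot: [3.14, 0.0, 1.749]
wrist_force: [-0.1, -0.1, 0.3]
width: 0.094
```

```bash
python3 g.py r -308 0 18 90; python3 - <<'E' 2>/dev/null
from h import *
from g import O,C
s,_=shot('side','s5');t,_=shot('top','t5')
def W(pts): pts=np.array(pts,float); return np.c_[(O+pts[:,:2]@C.T)/1000,pts[:,2]/1000]
def ov(im,n,x0,y0,w,h,k):
    b=cv2.resize(im[y0:y0+h,x0:x0+w],None,fx=k,fy=k,interpolation=cv2.INTER_CUBIC)
    b=np.clip(b.astype(float)*1.4,0,255).astype(np.uint8).copy()
    for z in (0,40):
        q=proj(n,W([[0,48,z],[-96,48,z],[-96,-48,z],[0,-48,z]])); q=((q-[x0,y0]+.5)*k).astype(int)
        for u in q: cv2.circle(b,tuple(int(i) for i in u),2,(255,0,0) if z else (0,0,255),-1)
    return b
a=ov(s,'side',200,160,75,75,5.3);b=ov(t,'top',225,115,75,75,5.3)
cv2.imwrite('pics/v5.png',np.hstack([a,b])[:,:,::-1])
E
```

```text
t 13.35 meas [362.1 -35.6  17. ] rdr [-3.098e+02  1.000e-01] rpy [179.9   0.  100.2] w 94.0 F [-0.1 -0.1  0.3] cmd [521.3  -6.8  18.  100.3]
r -308.0 0.0 18.0 100.3 -> rows -0.0 -16.0 0.0 0.0 nmin 4
```

View pics/v5.png

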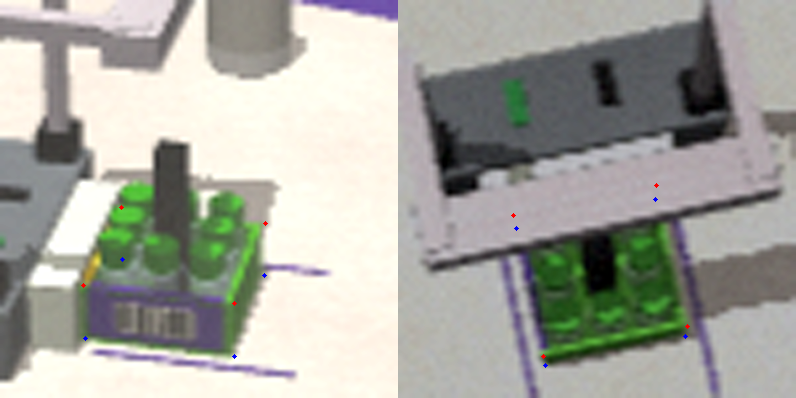

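```bash
python3 g.py r -308 -85 25 90 / r -105 -85 25 90 / r -105 -58 25 90 / r -105 104 25 90
```

```text
t 13.45 meas [365.2 -36.   18.3] rdr [-306.8   -0.8] rpy [1.798e+02 1.000e-01 1.003e+02] w 94.0 F [-0.3 -0.2 -0.2] cmd [363.9 -35.4  18.  100.3]
r -308.0 -85.0 25.0 100.3 -> rows -8.5 0.0 -0.7 0.0 nmin 3
r -105.0 -85.0 25.0 100.3 -> rows -8.5 20.3 -0.7 0.0 nmin 6
r -105.0 -58.0 25.0 100.3 -> rows -5.8 20.3 -0.7 0.0 nmin 6
r -105.0 104.0 25.0 100.3 -> rows 10.4 20.3 -0.7 0.0 nmin 6
```

Emit:
servo_tool --series "-1 0 0 -0.7 0;-1 -4 0 -0.7 0;-1 -8 0 -0.7 0;-1 -8.5 0 -0.7 0;-1 -8.5 4 -0.7 0;-1 -8.5 8 -0.7 0;-1 -8.5 12 -0.7 0;-1 -8.5 16 -0.7 0;-1 -8.5 19 -0.7 0;-1 -8.5 20.3 -0.7 0;-1 -8.5 20.3 -0.7 0;-1 -6.5 20.3 -0.7 0;-1 -5.8 20.3 -0.7 0;-1 -5.4 20.3 -0.7 0;-1 -5 20.3 -0.7 0;-1 -4.5 20.3 -0.7 0;-1 -4 20.3 -0.7 0"

```text
time: 14.87
tool_pos: [0.5703, -0.0389, 0.0245]
ee_rot: [3.142, 0.0, 1.75]
wrist_force: [-0.5, -1.7, -2.0]
width: 0.0941
```

```bash
python3 g.py r -105 -40 25 90 >/dev/null;  python3 g.py r -105 106 25 90
```

```text
t 14.87 meas [570.3 -38.9  24.5] rdr [-105.5  -40.4] rpy [180.    0.  100.3] w 94.1 F [-0.5 -1.7 -2. ] cmd [570.7 -38.4  25.  100.3]
r -105.0 106.0 25.0 100.3 -> rows 14.6 0.0 0.0 0.0 nmin 4
```

Emit:
servo_tool --series "-1 0.8 0 0 0;-1 1.6 0 0 0;-1 2.4 0 0 0;-1 3.2 0 0 0;-1 4 0 0 0;-1 4.8 0 0 0;-1 5.6 0 0 0;-1 6.4 0 0 0;-1 7.2 0 0 0;-1 8 0 0 0;-1 8.8 0 0 0;-1 9.6 0 0 0;-1 10.4 0 0 0;-1 11.2 0 0 0;-1 12 0 0 0;-1 12.8 0 0 0;-1 13.6 0 0 0;-1 14.3 0 0 0;-1 14.6 0 0 0;-1 14.6 0 0 0"

```text
time: 16.53
tool_pos: [0.5442, 0.1061, 0.0246]
ee_rot: [3.141, -0.001, 1.752]
wrist_force: [-0.2, -0.7, -0.4]
width: 0.0938
```

Emit:
servo_tool --series "-1 -2 0 0 0;-1 -3 -4 0 0;-1 -3 -8 0 0;-1 -3 -12 0 0;-1 -3 -16 0 0;-1 -3 -20 0 0;-1 -3 -20 -4 0;-1 -3 -20 -8 0;-1 -3 -20 -12 0;-1 -3 -20 -12 0;-1 -3 -20 -12 0;-1 -3 -20 -12 0"

```text
time: 17.53
tool_pos: [0.3531, 0.0397, 0.1447]
ee_rot: [3.14, -0.0, 1.751]
wrist_force: [-0.0, -0.0, 0.1]
width: 0.0936
```

```bash
python3 g.py r -305 76 145 90; python3 - <<'E' 2>/dev/null
from h import *
s,_=shot('side','s6');t,_=shot('top','t6')
a=cv2.resize(t[100:200,160:260],(480,480),interpolation=cv2.INTER_CUBIC)
b=cv2.resize(s[150:250,170:236],(317,480),interpolation=cv2.INTER_CUBIC)
cv2.imwrite('pics/v6.png',np.clip(np.hstack([a,b])[:,:,::-1]*1.4,0,255))
E
```

```text
t 17.53 meas [353.1  39.7 144.7] rdr [-305.2   75.8] rpy [179.9  -0.  100.3] w 93.6 F [-0.  -0.   0.1] cmd [544.6 105.2  25.  100.3]
r -305.0 76.0 145.0 100.3 -> rows -3.0 -20.0 -12.0 0.0 nmin 6
```

View pics/v6.png

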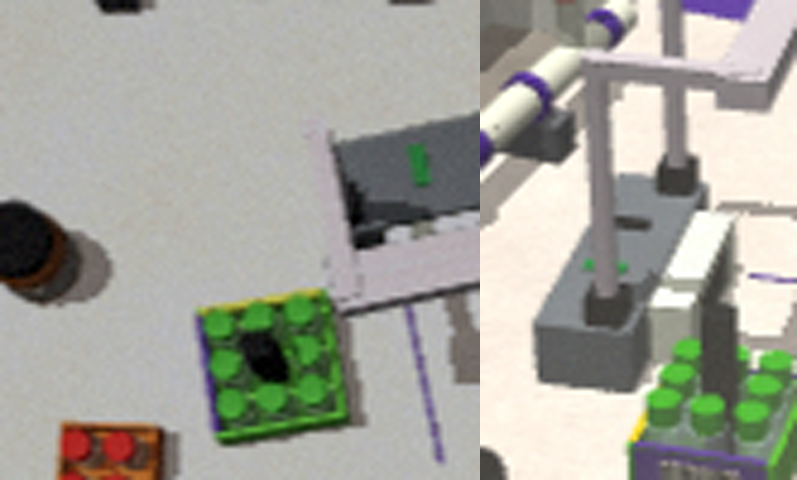

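```bash
python3 - <<'E'
from h import *
from g import O,C
c=np.array([onplane('top',u/4.8+159.6,v/4.8+99.6,.04) for u,v in [(198,312),(327,290),(347,415),(218,443)]])[:,:2]*1000
r=(c-O)@C; print(r.round(1),r.mean(0))
for i in range(4): e=r[(i+1)%4]-r[i];print(np.linalg.norm(e).round(1),np.degrees(np.arctan2(e[1],e[0])).round(1))
E
python3 g.py
```

```text
[[  0.8 210. ]
 [ -3.1 115.1]
 [-95.8 119. ]
 [-96.3 213.9]] [-48.61519312 164.48705728]
95.0 -92.3
92.9 177.6
94.9 90.3
97.2 -2.3
t 17.63 meas [352.2  39.7 143.2] rdr [-306.1   75.9] rpy [-1.799e+02 -1.000e-01  1.003e+02] w 94.1 F [ 0.6 -0.  -0.1] cmd [353.2  39.9 145.  100.3]
```

```bash
python3 g.py r -150 164 145 89 / r -48 164 145 89 / r -48 164 79 89
```

```text
t 17.63 meas [352.2  39.7 143.2] rdr [-306.1   75.9] rpy [-1.799e+02 -1.000e-01  1.003e+02] w 94.1 F [ 0.6 -0.  -0.1] cmd [353.2  39.9 145.  100.3]
r -150.0 164.0 145.0 99.3 -> rows 8.8 15.5 0.0 0.017 nmin 5
r -48.0 164.0 145.0 99.3 -> rows 8.8 25.7 0.0 0.017 nmin 7
r -48.0 164.0 79.0 99.3 -> rows 8.8 25.7 6.6 0.017 nmin 7
```

Emit:
servo_tool --series "-1 4 3 0 0;-1 8 5 0 0.017;-1 8.8 9 0 0.017;-1 8.8 13 0 0.017;-1 8.8 17 0 0.017;-1 8.8 21 0 0.017;-1 8.8 24.5 0 0.017;-1 8.8 25.7 0 0.017;-1 8.8 25.7 0 0.017;-1 8.8 25.7 3 0.017;-1 8.8 25.7 5.6 0.017;-1 8.8 25.7 6.6 0.017;-1 8.8 25.7 6.6 0.017;1 8.8 25.7 6.6 0.017;1 8.8 25.7 6.6 0.017;1 8.8 25.7 6.6 0.017;1 8.8 25.7 6.6 0.017;1 8.8 25.7 6.6 0.017;1 8.8 25.7 6.6 0.017;1 8.8 25.7 6.6 0.017"

```text
time: 19.3
tool_pos: [0.5902, 0.1722, 0.079]
ee_rot: [3.141, -0.0, 1.734]
wrist_force: [-0.1, 0.1, -0.6]
width: 0.0502
```

Emit:
servo_tool --series "1 0 0 0 0;1 0 0 0 0;1 0 0 0 0;1 0 0 -0.3 0;1 0 0 -0.6 0;1 0 -2 -0.6 0;1 0 -4 -0.6 0;1 0 -6.5 -0.6 0;1 0 -9 -0.6 0;1 0 -11 -0.6 0;1 0 -12.2 -0.6 0;1 0 -12.2 -0.6 0"

```text
time: 20.3
tool_pos: [0.4666, 0.152, 0.0837]
ee_rot: [-3.138, -0.0, 1.734]
wrist_force: [0.6, 0.3, -3.2]
width: 0.0199
```

```bash
python3 g.py r -170.2 161.9 85 89 >/dev/null; python3 g.py r -170 80 85 45 /r -170 0 85 0 / r -118 0 85 0 / r -118 0 79 0
```

```text
t 20.3 meas [466.6 152.   83.7] rdr [-173.4  166. ] rpy [-179.8   -0.    99.4] w 19.9 F [ 0.6  0.3 -3.2] cmd [470.5 148.6  85.   99.3]
r -170.0 80.0 85.0 55.3 -> rows -8.19 0.16 0.0 0.768 nmin 7
r -170.0 0.0 85.0 10.3 -> rows -16.19 0.3 0.0 1.553 nmin 13
r -118.0 0.0 85.0 10.3 -> rows -16.1 5.5 0.0 1.553 nmin 13
r -118.0 0.0 79.0 10.3 -> rows -16.1 5.5 0.6 1.553 nmin 13
```

```bash
python3 g.py r -170 166.1 85 89 >/dev/null; python3 g.py r -170 80 85 45 /r -170 0 85 0 / r -118 0 85 0 / r -118 0 79 0
```

```text
t 20.3 meas [466.6 152.   83.7] rdr [-173.4  166. ] rpy [-179.8   -0.    99.4] w 19.9 F [ 0.6  0.3 -3.2] cmd [469.9 152.7  85.   99.3]
r -170.0 80.0 85.0 55.3 -> rows -8.61 0.15 0.0 0.768 nmin 7
r -170.0 0.0 85.0 10.3 -> rows -16.61 0.29 0.0 1.553 nmin 13
r -118.0 0.0 85.0 10.3 -> rows -16.52 5.49 0.0 1.553 nmin 13
r -118.0 0.0 79.0 10.3 -> rows -16.52 5.49 0.6 1.553 nmin 13
```

Emit:
servo_tool --series "1 -1.2 0 0 0.11;1 -2.4 0 0 0.22;1 -3.6 0 0 0.33;1 -4.8 0.1 0 0.44;1 -6 0.1 0 0.55;1 -7.2 0.1 0 0.66;1 -8.4 0.1 0 0.77;1 -9.6 0.1 0 0.88;1 -10.8 0.2 0 0.99;1 -12 0.2 0 1.1;1 -13.2 0.2 0 1.21;1 -14.4 0.3 0 1.32;1 -15.6 0.3 0 1.43;1 -16.6 0.3 0 1.553;1 -16.6 0.3 0 1.553;1 -16.6 1.5 0 1.553;1 -16.6 3 0 1.553;1 -16.52 4.5 0 1.553;1 -16.52 5.49 0 1.553;1 -16.52 5.49 0 1.553"

```text
time: 21.97
tool_pos: [0.5524, -0.0011, 0.0842]
ee_rot: [-3.141, -0.001, 0.184]
wrist_force: [1.0, -0.1, -3.3]
width: 0.0197
```

Emit:
servo_tool --series "1 0 0 0 0;1 0 0 0.3 0;1 0 0 0.6 0;1 0 0 0.6 0;1 0 0 0.6 0;-0.28 0 0 0.6 0;-0.28 0 0 0.6 0;-0.28 0 0 0.6 0;-0.28 0 0 0.6 0;-0.28 0 0 0.6 0;-0.28 0 0 -3 0;-0.28 0 0 -6 0;-0.28 0 0 -6 0;-0.28 -4 0 -6 0;-0.28 -7.9 0 -6 0;-0.28 -7.9 0 -6 0;-0.28 -7.9 0 -6 0"

```text
time: 23.38
tool_pos: [0.4712, -0.016, 0.1436]
ee_rot: [-3.141, 0.001, 0.18]
wrist_force: [0.5, 0.2, 0.3]
width: 0.0602
```

```bash
python3 g.py r -197 0 145 0 >/dev/null; python3 g.py r -197 0 18 0;python3 - <<'E' 2>/dev/null
from h import *
s,_=shot('side','s7')
b=cv2.resize(s[150:240,200:290],(560,560),interpolation=cv2.INTER_CUBIC)
cv2.imwrite('pics/v7.png',np.clip(b[:,:,::-1]*1.4,0,255))
E
```

```text
t 23.38 meas [471.2 -16.  143.6] rdr [-1.989e+02 -1.000e-01] rpy [-180.     0.    10.3] w 60.2 F [0.5 0.2 0.3] cmd [473.1 -15.5 145.   10.3]
r -197.0 0.0 18.0 10.3 -> rows 0.0 0.0 12.7 0.0 nmin 4
```

View pics/v7.png

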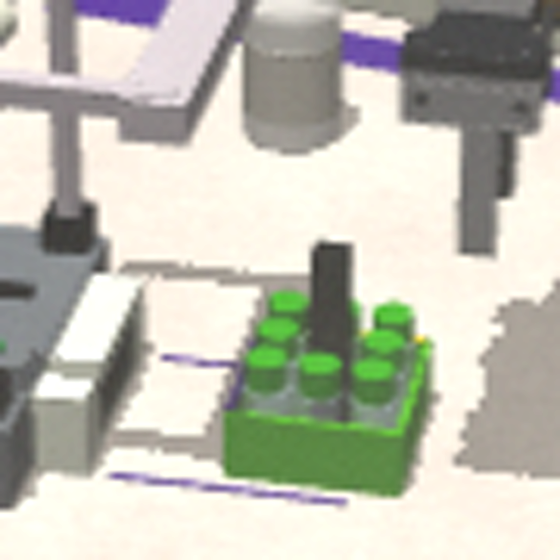

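Emit:
servo_tool --series "-0.28 0 0 4 0;-0.28 0 0 8 0;-0.28 0 0 11.5 0;-0.28 0 0 12.7 0;-0.28 0 0 12.7 0;-0.28 0 0 12.7 0"

```text
time: 23.93
tool_pos: [0.4739, -0.0158, 0.0173]
ee_rot: [-3.141, 0.0, 0.181]
wrist_force: [0.1, -0.4, 1.0]
width: 0.0599
```

Emit:
servo_tool --series "-0.28 1.5 0 0 0;-0.28 2.2 0 0 0;-0.28 2.8 0 0 0;-0.28 3.4 0 0 0;-0.28 4 0 0 0;-0.28 4.6 0 0 0;-0.28 5.2 0 0 0;-0.28 5.8 0 0 0;-0.28 6.3 0 0 0;-0.28 6.8 0 0 0;-0.28 7.2 0 0 0;-0.28 7.6 0 0 0;-0.28 8 0 0 0;-0.28 8.3 0 0 0;-0.28 8.5 0 0 0;-0.28 8.7 0 0 0;-0.28 8.9 0 0 0;-0.28 8.9 0 0 0;-0.28 8.9 0 0 0"

```text
time: 25.52
tool_pos: [0.5609, -0.0001, 0.0185]
ee_rot: [3.141, -0.001, 0.181]
wrist_force: [-3.8, -0.1, 3.8]
width: 0.0599
```

Emit:
servo_tool --series "-0.28 -3 0 0 0;-0.28 -7 0 0 0;-0.28 -11 0 0 0;-1 -13.2 0 0 0;-1 -13.2 0 0 -0.12;-1 -13.2 0 0 -0.24;-1 -13.2 0 0 -0.5;-1 -13.2 0 0 -1.571;-1 -13.2 0 0 -1.571;-1 -13.2 0 0 -1.571;-1 -13.2 0 0 -1.571;-1 -13.2 0 0 -1.571;-1 -13.2 0 0 -1.571;-1 -13.2 0 0 -1.571;-1 -13.2 0 0 -1.571;-1 -13.2 0 0 -1.571;-1 -13.2 0 0 -1.571;-1 -13.2 0 0 -1.571;-1 -13.2 0 0 -1.571"

```text
time: 27.1
tool_pos: [0.4316, -0.0236, 0.0179]
ee_rot: [3.139, 0.0, 1.75]
wrist_force: [-0.0, 0.3, -0.1]
width: 0.094
```

Emit:
servo_tool --series "-1 0 4 0 0;-1 0 7.2 0 0;-1 0 7.5 0 0;-1 0 7.7 0 0;-1 0 7.9 0 0;-1 0 8 0 0;-1 0 8.1 0 0;-1 0 8.2 0 0;-1 0 8.3 0 0;-1 0 8.4 0 0;-1 0 8.5 0 0;-1 0 8.6 0 0;-1 0 8.7 0 0;-1 0 8.8 0 0;-1 0 8.8 0 0;-1 0 8.8 0 0"

```text
time: 28.43
tool_pos: [0.5154, -0.0082, 0.0178]
ee_rot: [-3.138, 0.0, 1.752]
wrist_force: [-6.8, -0.7, 4.6]
width: 0.0939
```

Emit:
servo_tool --series "-1 0 0.1 0 0;-1 0 0.2 0 0;-1 0 0.2 0 0;-1 0 0.2 0 0;-1 0 0.2 0 0"

```text
time: 28.85
tool_pos: [0.5154, -0.0082, 0.0181]
ee_rot: [-3.133, -0.0, 1.752]
wrist_force: [-11.6, -1.4, 9.5]
width: 0.0937
```

Emit:
servo_tool --series "-1 0 0.2 0 0;-1 0 0.2 0 0;-1 0 0.2 0 0;-1 0 0 0 0;-1 0 -2 0 0;-1 0 -6 0 0;-1 0 -10 0 0;-1 0 -14 0 0;-1 0 -16 0 0;-1 0 -16 0 0;-1 0 -16 0 0;-1 0 -16 0 0"

```text
time: 29.85
tool_pos: [0.3633, -0.0364, 0.0182]
ee_rot: [3.139, 0.001, 1.752]
wrist_force: [0.0, 0.5, 0.6]
width: 0.0938
```

```bash
python3 g.py; python3 - <<'E' 2>/dev/null
from h import *
from g import O,C
s,_=shot('side','s8');t,_=shot('top','t8')
def W(pts): pts=np.array(pts,float); return np.c_[(O+pts[:,:2]@C.T)/1000,pts[:,2]/1000]
def ov(im,n,x0,y0,w,h,k):
    b=cv2.resize(im[y0:y0+h,x0:x0+w],None,fx=k,fy=k,interpolation=cv2.INTER_CUBIC)
    b=np.clip(b.astype(float)*1.4,0,255).astype(np.uint8).copy()
    for z in (0,40):
        q=proj(n,W([[0,48,z],[-96,48,z],[-96,-48,z],[0,-48,z]])); q=((q-[x0,y0]+.5)*k).astype(int)
        for u in q: cv2.circle(b,tuple(int(i) for i in u),2,(255,0,0) if z else (0,0,255),-1)
    return b
a=ov(s,'side',200,160,75,75,5.3);b=ov(t,'top',225,115,75,75,5.3)
cv2.imwrite('pics/v8.png',np.hstack([a,b])[:,:,::-1])
# bystanders: change between first and last top picture in their regions
t0=cv2.imread('pics/t0.png')[:,:,::-1]
for n,u,v in [('orange',286,310),('bottle',562,218),('amber',258,237),('beaker',622,355),('marker',226,293),('box',172,370)]:
    x,y=int(u*.64),int(v*.64); print(n,np.abs(t0[y-12:y+13,x-12:x+13].astype(int)-t[y-12:y+13,x-12:x+13]).mean().round(1))
E
```

```text
t 29.85 meas [363.3 -36.4  18.2] rdr [-308.8   -1. ] rpy [179.8   0.  100.4] w 93.8 F [0.  0.5 0.6] cmd [473.1 -15.5  18.   10.3]
orange 4.0
bottle 4.5
amber 4.4
beaker 4.3
marker 4.7
box 4.0
```

View pics/v8.png

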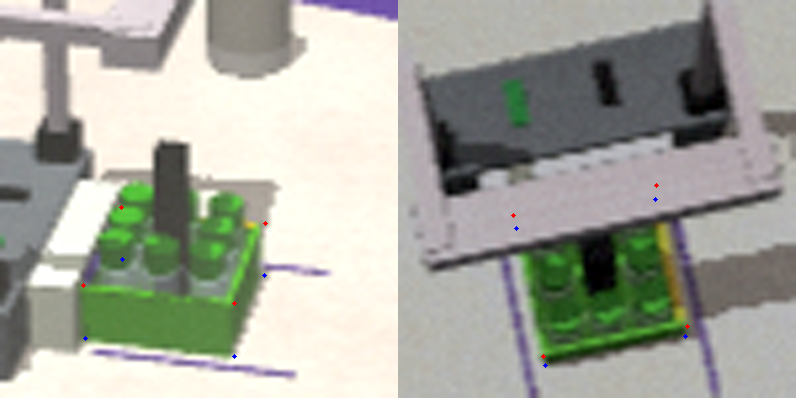

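The corners match the expected purple-flush pose in both views, the bystanders haven't moved, and the arm is clear. I'm handing the job in.

```bash
python3 -c "
from bench import robot; print(robot.close_job())"
```

```text
the job is handed in; nothing more can be done
None
```

The rack was read on its yellow strip, drawn back, turned a quarter turn and left standing, released, with its purple strip against the bar. I handed it in at about 30 s; the hand-in gives no verdict.

**How it was done:** The moves only allow a vertical tool, so the gripper could not hold the post under the lamp. I set the rack down in front of the bar, pushed it home from behind, first with two fingers and then with one, and backed off. After the yellow read I slid it sideways along the bar, out from under the lamp. There I gripped it by the post, drew it back and turned it, then set it down and pushed it home the same way.

**Last checks:**
- **Contact with the bar:** both presses stopped at the same tool position, within 0.1 mm, with force rising to 12–19 N. That is a firm stop against the bar.
- **Rack position:** in the side and top pictures taken after release, the corners I could see matched the flush, centred, square pose to about 1–2 mm, for both the yellow and the purple stop. The lamp hides the front edge from above.
- **Other things on the bench:** all six regions I checked in the top picture differed from the first picture only by noise.
- **Arm:** it ended about 150 mm behind the rack, with wrist force near zero.

**Disagreement:** the tool reading put the front face about 1.3 mm further in than my camera estimate of the bar. That is within the 2 mm camera calibration.

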